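# Scrape the plate clean and hold up the chip tray

### The job

Take the wooden scraper block by its rib and with it push all four metal offcuts off the surface plate into the chip tray that stands against the plate; do not touch the offcuts with the fingers. Then stand the scraper upright on the bench again and let go of it, take the tray by its bridge handle and lift it level, with the offcuts in it, to about 15 cm above the bench. Keep it there steady and level for three seconds and finish while still holding it; leave everything else on the bench where it is.

Things in the scene. Friction and masses are not known exactly. Their poses are not given: they have to be found in the camera images.
- plate: Cast-iron surface plate, dark top 150 (own x) x 170 (own y) mm, top face 40 mm above the bench, no rim; fixed to the bench. Origin at the centre of its underside, z up. The tray stands against its -y edge (own y = -85 mm): push the offcuts along its own -y. The offcuts start within 42 mm of the centreline in own x and between -62 and +22 mm in own y.
- tray: Open sheet-steel chip tray, loose, about 0.4 kg: 180 (x) x 130 (y) mm, walls 2 mm thick and 36 mm high (4 mm below the plate's top), bridge handle: uprights at both x ends carry a bar along x over the middle, top 108 mm up. Origin at the centre of the underside, z up. At the start: parallel to the plate, centre at the plate's own y = -153 mm, 3 mm gap.
- tray_grip (a point): Middle of the tray's handle, 98 mm above its underside: wooden grip 100 mm long (tray's x), 16 mm thick (tray's y, the direction to pinch), 20 mm tall.
- scraper: Plain wooden scraper block, loose, about 0.16 kg, standing on the bench: base 120 (x) x 30 (y) x 24 mm with a rubber sole, on it a rib to grip. Origin at the centre of the underside, z up. Either long side pushes. Total height 64 mm.
- scraper_grip (a point): Point in the scraper's rib 48 mm above the sole: the rib is 70 mm long (x), 20 mm thick (y, the direction to pinch), from 24 to 64 mm above the sole.
- chip_a: Aluminium bar offcut 18 x 14 x 10 mm, 15 g, loose on the plate. Origin at the centre of its underside.
- chip_b: Aluminium bar offcut 13 x 13 x 13 mm, 15 g, loose on the plate. Origin at the centre of its underside.
- chip_c: Aluminium angle offcut 18 x 14 x 13 mm, 15 g, loose on the plate. Origin at the centre of its underside.
- chip_d: Aluminium angle offcut 16 x 18 x 12 mm, 15 g, loose on the plate. Origin at the centre of its underside.
- guide_block_a: Steel block with holes 32 x 84 x 25 mm, loose bystander, leave it alone; origin at the centre of its underside
- caliper: Vernier calliper lying flat, 68 x 230 x 12 mm, loose bystander, leave it alone; origin at the centre of its underside
- tape_roll: Roll of tape, 66 mm across, 18 mm high, loose bystander, leave it alone; origin at the centre of its underside
- spanner_13: Combination spanner lying flat, 26 x 182 x 7 mm, loose bystander, leave it alone; origin at the centre of its underside
- bench_brush: Bench brush with wooden handle, 40 x 270 x 44 mm, loose bystander, leave it alone; origin at the centre of its underside
- pliers_blue: Combination pliers lying flat, 43 x 180 x 12 mm, loose bystander, leave it alone; origin at the centre of its underside
There are look-alikes about, which are no part of the job. There is more than one size of the scraper; the job needs the middle-sized.

How it is judged:
On the way, in this order (a step that is already met when the one before it is completed fails the run):
1. all four offcuts lie in the tray, the tray still on the bench, the scraper in the gripper (x of chip_a in the frame of tray between -0.09 and 0.09 m and y of chip_a in the frame of tray between -0.065 and 0.065 m and z of chip_a in the frame of tray between -0.005 and 0.034 m and x of chip_b in the frame of tray between -0.09 and 0.09 m and y of chip_b in the frame of tray between -0.065 and 0.065 m and z of chip_b in the frame of tray between -0.005 and 0.034 m and x of chip_c in the frame of tray between -0.09 and 0.09 m and y of chip_c in the frame of tray between -0.065 and 0.065 m and z of chip_c in the frame of tray between -0.005 and 0.034 m and x of chip_d in the frame of tray between -0.09 and 0.09 m and y of chip_d in the frame of tray between -0.065 and 0.065 m and z of chip_d in the frame of tray between -0.005 and 0.034 m and height (world z) of tray below 0.015 m and contact force between the fingers and scraper above 1 N), for 0.2 s.
2. the scraper stands on the bench, released (height (world z) of scraper between -0.01 and 0.012 m and angle between scraper's own z axis and vertical below 0.15 rad and contact force between the fingers and scraper below 0.3 N and linear speed of scraper below 0.03 m/s), for 0.2 s.
3. the tray with the offcuts is held level and still in the air for two seconds (height (world z) of tray between 0.1 and 0.3 m and angle between tray's own z axis and vertical below 0.14 rad and linear speed of tray below 0.03 m/s and angular speed of tray below 0.2 rad/s and contact force between the fingers and tray above 1 N and contact force between tray and plate below 0.1 N and contact force between tray and scraper below 0.1 N and x of chip_a in the frame of tray between -0.09 and 0.09 m and y of chip_a in the frame of tray between -0.065 and 0.065 m and z of chip_a in the frame of tray between -0.005 and 0.034 m and x of chip_b in the frame of tray between -0.09 and 0.09 m and y of chip_b in the frame of tray between -0.065 and 0.065 m and z of chip_b in the frame of tray between -0.005 and 0.034 m and x of chip_c in the frame of tray between -0.09 and 0.09 m and y of chip_c in the frame of tray between -0.065 and 0.065 m and z of chip_c in the frame of tray between -0.005 and 0.034 m and x of chip_d in the frame of tray between -0.09 and 0.09 m and y of chip_d in the frame of tray between -0.065 and 0.065 m and z of chip_d in the frame of tray between -0.005 and 0.034 m), for 2 s.
At the end, for the whole second after the job is handed in: The tray hangs in the gripper with its underside 100 to 300 mm above the bench, level within 8 degrees (0.14 rad), at rest, touching neither plate nor scraper; all four offcuts lie inside it; the scraper stands released on the bench, upright within 0.15 rad (all of step 2 and all of step 3); the arm keeps its last pose, push and grip.
It fails at once if the fingers touch an offcut (contact force between the fingers and chip_a above 0.3 N or contact force between the fingers and chip_b above 0.3 N or contact force between the fingers and chip_c above 0.3 N or contact force between the fingers and chip_d above 0.3 N).
It fails at once if the tray tips more than 0.25 rad (angle between tray's own z axis and vertical above 0.25 rad).
It fails at once if a bystander is shifted more than 30 mm (distance of any of guide_block_a, caliper, tape_roll, spanner_13, bench_brush, pliers_blue from where it was at the start of the episode above 0.03 m).
It also fails if it takes over 67 s, if anything falls off the work surface, if the arm or the gripper's body presses on something with over 40 N, if the wrist force passes 120 N, or if a joint passes its speed limit or range.

### The arm

A 6-joint arm with a two-finger parallel gripper is mounted at the origin on a cart in front of the work surface, level with it; the furniture and walls round the work are solid. World frame = base frame: x ahead of the robot, y to its left, z up, the work surface at z = 0. Lengths are in m, angles in rad, forces in N, time in s.
With the tool pointing down it reaches from about 0.35 to 0.975 m from the base axis. Payload 7.1 kg.
Tool frame: the origin (TCP) lies midway between the tips of the shut fingers; the grasp point (between the pads) lies 19 mm behind it; z points along the fingers, x is the direction in which the jaws open and shut, and the axes are right-handed (so a half turn about z gives the same grasp; the last joint's range is limited). The gripper opens to 88 mm and grips with 3 to 60 N. Pads are 20 mm wide; open, the fingers measure 115 mm over their backs; the gripper's body (75 mm by 178 mm) begins 61 mm behind the grasp point.
Start: joints at [1.183, 0.423, 1.63, -0, 1.089, -0.019], TCP at [0.225, 0.583, 0.223] pointing down, gripper open.
Joint ranges: [-3, 3], [-0.9, 2.11], [0.09, 2.58], [-1.31, 4.45], [0.11, 2.69], [-2.54, 2.54]. Speed limits (rad/s): [2.39, 2.39, 3.01, 3.14, 3.14, 3.14].

### API

Orientations are given as a unit quaternion [w, x, y, z].
In Python, from station import move_pose, movel, movej, command_gripper, wait, inverse_kinematics, read_camera, camera_info, MotionError, job_done, get_time, get_joint_pos, get_qvel, get_effort, get_tcp_pos, get_ee_rot, get_ft_force, get_ft_torque, get_grip_width gives the robot as it stands. Calls block until the motion is done:
- move_pose(position, orientation): joint-space move of the TCP to a pose.
- movel(position, frame=None, v=0.15, until_force=None): straight line of the TCP; frame=None keeps the orientation; v is the mean speed in m/s. With until_force (N) it stops when the force on the tool has changed by that much, and returns True; else False.
- movej(angles): joint-space move.
- command_gripper(opening): opening from 0.0 (shut) to 1.0 (fully open); the grip force is fixed at half the most; returns when the fingers have stopped.
- wait(seconds).
- inverse_kinematics(position, orientation): joint angles nearest the present ones, or None.
- read_camera(name): name is "scene" or "top" or "wrist"; returns the picture (480x640x3 uint8, red, green, blue); there is no depth.
- camera_info(name): a dict with "intrinsics" (3x3 intrinsics, pixels), "T" (4x4, takes a point from camera to world coordinates); the wrist camera has in their place "tool_from_camera" (4x4, takes a point from camera to tool coordinates, whose origin is the TCP and whose axes are the tool frame's). Camera axes: x right, y up, looking along -z (the intrinsics and any distortion apply to the point x, -y, -z); pixel columns grow to the right and rows downward; lengths in m; the calibration is good to about 2 mm. A picture is of the moment at which its call begins: read the wrist's pose just before it. camera_info takes no time and is no camera call.
A pose or a line that the arm cannot do raises MotionError and nothing moves.
- job_done(): hands the job in, once; it reports no verdict.
Readings, each from a call of its own:
- get_time(): time.
- get_joint_pos(): joint angles.
- get_qvel(): joint speeds.
- get_effort(): joint torques, N m.
- get_tcp_pos(): TCP position.
- get_ee_rot(): TCP orientation.
- get_ft_force(): force on the tool from outside, world axes, zero at the start.
- get_ft_torque(): the same for the moment, N m.
- get_grip_width(): opening from 0.0 (shut) to 1.0 (fully open).
Only numpy, scipy, OpenCV 4.12 (cv2) and the standard library are available. Lean on these libraries where they do the work, as an engineer would, in place of code of your own. Each camera call takes 0.05 s, during which the arm holds its last target. There are 200 camera calls.

## Working session

There is one attempt and no reset: what is moved stays moved. The work goes in short steps, each a Python script; the robot and the scene stay as the last script left them, time stands still between calls to the robot, and variables do not carry over. Pictures are saved under pics/ and viewed, about 8 in all and at most 12, crops included, and the job is handed in when it is done.

```bash
mkdir -p pics; ls; python3 - <<'E'
from station import *
import cv2,numpy as np
for n in ("scene","top"):
    cv2.imwrite(f"pics/{n}0.png",cv2.cvtColor(read_camera(n),cv2.COLOR_RGB2BGR))
    i=camera_info(n); print(n,{k:np.round(np.array(v),4).tolist() if not isinstance(v,str) else v for k,v in i.items()})
print({k:np.round(np.array(v),4).tolist() for k,v in camera_info("wrist").items()})
print(get_ee_rot(),get_time())
E
```

```text
pics
scene {'intrinsics': [[443.1966, 0.0, 314.2992], [0.0, 443.1966, 239.2946], [0.0, 0.0, 1.0]], 'T': [[0.9092, 0.2592, -0.3259, 0.253], [-0.4162, 0.5441, -0.7285, -0.8034], [-0.0115, 0.798, 0.6026, 0.7284], [0.0, 0.0, 0.0, 1.0]]}
top {'intrinsics': [[454.9329, 0.0, 318.2642], [0.0, 454.9329, 246.2813], [0.0, 0.0, 1.0]], 'T': [[-0.0596, 0.9763, -0.208, 0.3867], [-0.9982, -0.0595, 0.0069, -0.0253], [-0.0056, 0.208, 0.9781, 1.1846], [0.0, 0.0, 0.0, 1.0]]}
{'intrinsics': [[344.8256, 0.0, 323.8352], [0.0, 344.8256, 238.3689], [0.0, 0.0, 1.0]], 'tool_from_camera': [[1.0, -0.0003, -0.0007, 0.0003], [-0.0005, -0.969, -0.2469, -0.0667], [-0.0006, 0.2469, -0.969, -0.1629], [0.0, 0.0, 0.0, 1.0]]}
[ 3.62429215e-04  8.24782647e-01  5.65449518e-01 -5.44219547e-04] 0.1
```

View pics/top0.png

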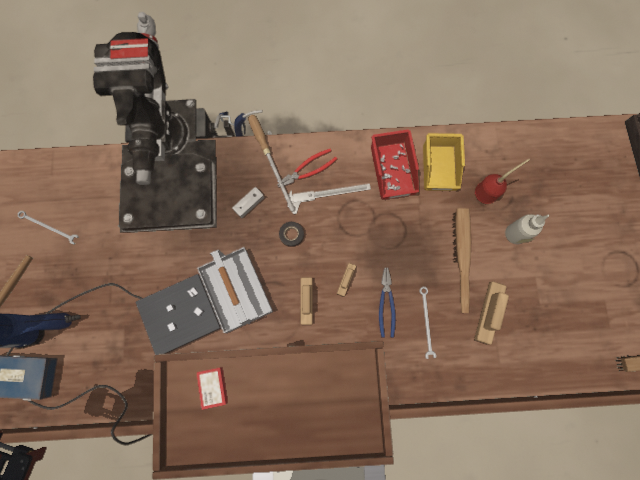

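View pics/scene0.png

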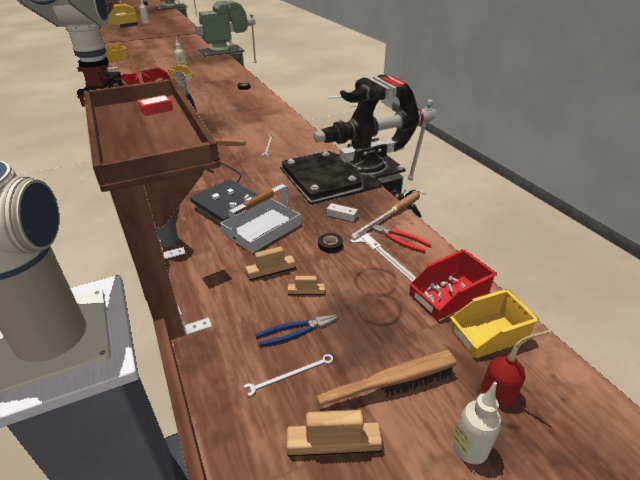

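Scraper candidates (top view): (307,301), about 120 mm long and so the middle one; (346,280), small; (492,312), large. Next I'll check the scale, the plate and tray corners, and the overhanging shelf.

```bash
cat > h.py <<'E'
from station import *
import cv2,numpy as np
from scipy.spatial.transform import Rotation as R
def cam(n):
    i=camera_info(n); K=np.array(i["intrinsics"])
    if n=="wrist":
        T=np.eye(4); q=get_ee_rot(); T[:3,:3]=R.from_quat([q[1],q[2],q[3],q[0]]).as_matrix(); T[:3,3]=get_tcp_pos()
        return K,T@np.array(i["tool_from_camera"])
    return K,np.array(i["T"])
def ray(c,px):
    K,T=c; d=np.array([(px[0]-K[0,2])/K[0,0],-(px[1]-K[1,2])/K[1,1],-1.]); return T[:3,3],T[:3,:3]@d
def onz(c,px,z):
    o,d=ray(c,px); return o+d*(z-o[2])/d[2]
def proj(c,p):
    K,T=c; q=np.linalg.inv(T)@np.append(p,1); return np.array([K[0,0]*q[0]/-q[2]+K[0,2],K[1,1]*-q[1]/-q[2]+K[1,2]])
def tri(c1,p1,c2,p2):
    o1,d1=ray(c1,p1); o2,d2=ray(c2,p2); s=np.linalg.lstsq(np.stack([d1,-d2],1),o2-o1,rcond=None)[0]
    a,b=o1+d1*s[0],o2+d2*s[1]; return (a+b)/2,np.linalg.norm(a-b)
def bgr(n): return cv2.cvtColor(read_camera(n),cv2.COLOR_RGB2BGR)
E
python3 - <<'E'
from h import *
np.set_printoptions(precision=3,suppress=True)
t,s=cam("top"),cam("scene")
for n,a,b in [("shelf +x-y",(385,347),(215,150)),("shelf -x-y",(392,462),(100,175)),("shelf +x+y",(155,352),(180,78))]: print(n,*tri(t,a,s,b))
print("origin",proj(t,[0,0,0]),proj(s,[0,0,0]),"tcp",proj(t,get_tcp_pos()),proj(s,get_tcp_pos()))
im=cv2.imread("pics/top0.png"); cv2.imwrite("pics/crop1.png",cv2.resize(im[235:365,130:363],None,fx=3.4,fy=3.4,interpolation=cv2.INTER_CUBIC))
im=cv2.imread("pics/scene0.png"); cv2.imwrite("pics/crop2.png",cv2.resize(im[150:310,160:360],None,fx=3.5,fy=3.5,interpolation=cv2.INTER_CUBIC))
E
```

```text
shelf +x-y [ 0.376 -0.131  0.412] 0.00492662447574921
shelf -x-y [ 0.199 -0.127  0.406] 0.00639475350257042
shelf +x+y [0.393 0.246 0.421] 0.008769135730960647
origin [320.16  510.187] [ 52.618 337.948] tcp [ 20.43  444.676] [111.865 122.921]
```

View pics/crop1.png

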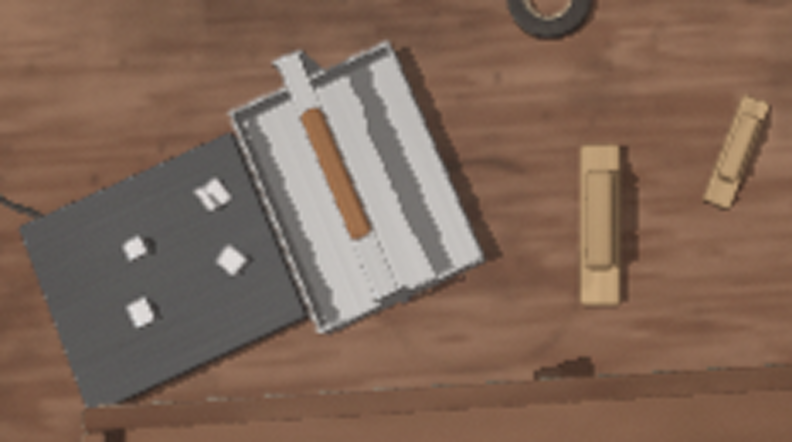

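View pics/crop2.png

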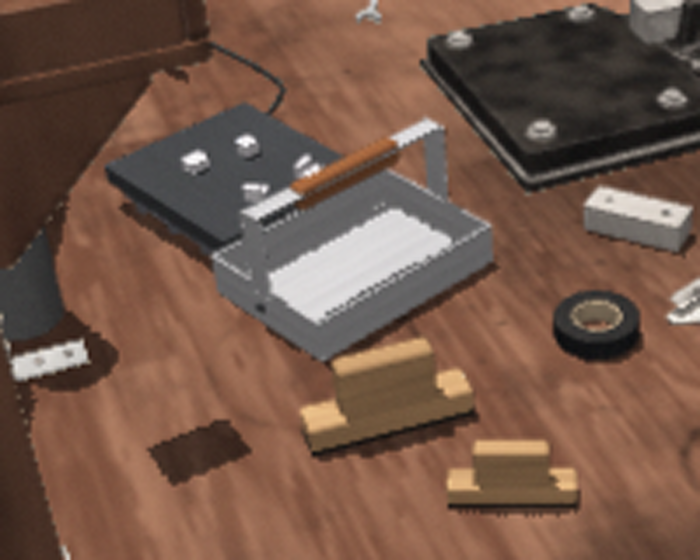

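Middle scraper confirmed at top (307,301). The shelf is a raised hopper with its rim at z≈0.41, spanning x 0.2–0.39 and y −0.13–0.25, and the arm has to clear it. Next I'll measure and fit the arm's geometry.

```bash
python3 - <<'E'
from h import *
from scipy.optimize import least_squares
np.set_printoptions(precision=3,suppress=True)
t,s=cam("top"),cam("scene")
im=cv2.imread("pics/top0.png"); hsv=cv2.cvtColor(im,cv2.COLOR_BGR2HSV)
u=lambda p:(p[0]/3.4+130-.35,p[1]/3.4+235-.35)
P=[onz(t,u(p),.04)[:2] for p in [(22,228),(233,135),(306,318)]]
Tr=[onz(t,u(p),.036)[:2] for p in [(232,112),(388,42),(485,260),(322,332)]]
print("plate",np.array(P),[np.linalg.norm(P[i]-P[i+1]) for i in (0,1)]); print("tray",np.array(Tr),np.mean(Tr,0),[np.linalg.norm(Tr[i]-Tr[i-1]) for i in range(4)])
def blob(m,roi,z,name):
    M=np.zeros_like(m); x0,y0,x1,y1=roi; M[y0:y1,x0:x1]=m[y0:y1,x0:x1]
    M=cv2.morphologyEx(M,cv2.MORPH_CLOSE,np.ones((3,3)))
    cs=sorted(cv2.findContours(M,0,2)[0],key=cv2.contourArea)[::-1]; c=cs[0]
    b=cv2.boxPoints(cv2.minAreaRect(c)); w=np.array([onz(t,p,z)[:2] for p in b]); e=[w[1]-w[0],w[2]-w[1]]; e.sort(key=np.linalg.norm)
    print(name,"px",b.mean(0),"w",w.mean(0),"dims",[np.linalg.norm(v) for v in e],"yaw",np.degrees(np.arctan2(e[1][1],e[1][0])))
tan=cv2.inRange(hsv,(12,70,120),(28,190,255))
blob(tan,(290,265,330,335),.024,"scraper"); blob(tan,(330,255,365,305),.02,"small"); blob(tan,(470,270,520,355),.03,"large")
grip=cv2.inRange(hsv,(5,120,90),(16,255,255)); blob(grip,(212,255,248,315),.108,"grip")
dark=cv2.inRange(hsv,(0,0,30),(180,70,90)); blob(dark,(130,265,222,345),.04,"plate")
wht=cv2.inRange(hsv,(0,0,150),(180,40,255))
n,l,st,ce=cv2.connectedComponentsWithStats(wht)
for i in range(1,n):
    if 150<ce[i][0]<205 and 280<ce[i][1]<335 and st[i,4]>5: print("chip",ce[i],st[i,4],onz(t,ce[i],.052)[:2])
# kinematics fit
q0=get_joint_pos(); A=[];B=[]
for r in (.45,.55,.65,.75):
  for z in (.1,.25,.4):
    for j in (.4,):
      q=inverse_kinematics([r*np.cos(j),r*np.sin(j),z],[0,1,0,0])
      if q is not None: A.append(q); B.append((r,z))
A=np.array(A);B=np.array(B)
def f(p):
    a,d,L1,L2,e,Lt=p; s1=A[:,1]; s2=s1+A[:,2]
    return np.r_[a+L1*np.sin(s1)+L2*np.sin(s2)+e*np.cos(s2)-B[:,0], d+L1*np.cos(s1)+L2*np.cos(s2)-e*np.sin(s2)-Lt-B[:,1]]
S=least_squares(f,[0,.3,.4,.4,0,.3]); print("fit a,d,L1,L2,e,Lt",S.x,abs(S.fun).max())
print(np.c_[B,A][:])
E
```

```text
plate [[0.516 0.432]
 [0.576 0.276]
 [0.438 0.223]] [np.float64(0.1673732475476015), np.float64(0.14783611269033142)]
tray [[0.594 0.278]
 [0.641 0.159]
 [0.472 0.092]
 [0.427 0.213]] [0.533 0.185] [np.float64(0.1791765149628874), np.float64(0.1275871274453438), np.float64(0.18158597014883354), np.float64(0.12908547052392008)]
scraper px [304.202 304.662] w [0.485 0.011] dims [np.float64(0.04642292389951041), np.float64(0.14776198664389123)] yaw -6.48720613729424
small px [349.863 283.834] w [ 0.532 -0.109] dims [np.float64(0.06708327994182392), np.float64(0.14170076380154187)] yaw -32.260697010708704
large px [494.5 312. ] w [ 0.439 -0.466] dims [np.float64(0.12520147756096098), np.float64(0.21018330177986655)] yaw 171.34924820089086
grip px [228.326 285.362] w [0.534 0.186] dims [np.float64(0.013160989229930566), np.float64(0.09589578128248638)] yaw -158.646857225632
plate px [176.983 310.707] w [0.488 0.329] dims [np.float64(0.1734976094060155), np.float64(0.18576509874405367)] yaw -70.98350224980014
chip [192.038 291.827] 52 [0.531 0.288]
chip [169.  307.5] 28 [0.495 0.345]
chip 
[... 162 characters left out ...]
  0.1    0.374  0.376  2.089 -0.     0.677  0.374]
 [ 0.45   0.25   0.374  0.125  1.974 -0.     1.042  0.374]
 [ 0.45   0.4    0.374 -0.022  1.779 -0.     1.385  0.374]
 [ 0.55   0.1    0.378  0.489  1.874 -0.     0.778  0.378]
 [ 0.55   0.25   0.378  0.281  1.772 -0.     1.088  0.378]
 [ 0.55   0.4    0.378  0.152  1.591 -0.     1.399  0.378]
 [ 0.65   0.1    0.382  0.608  1.643 -0.     0.891  0.382]
 [ 0.65   0.25   0.382  0.432  1.548 -0.     1.162  0.382]
 [ 0.65   0.4    0.382  0.322  1.373 -0.     1.447  0.382]
 [ 0.75   0.1    0.384  0.735  1.388 -0.     1.019  0.384]
 [ 0.75   0.25   0.384  0.587  1.294 -0.     1.261  0.384]
 [ 0.75   0.4    0.384  0.497  1.115 -0.     1.529  0.384]]
```

Consistency checks pass. The tray edges measure 180×128 mm, and the plate centre from the plate corners, (0.475,0.328), agrees with the one from the tray, (0.478,0.328). Yaw is about 21.3°, and all chips fall inside the stated range. Next I'll move above the scraper, with the wrist camera on the side away from the hopper, and refine its pose.

```bash
cat >> h.py <<'E'
np.set_printoptions(precision=4,suppress=True)
def quat(th):  # tool down, tool x at world angle th
    x=np.array([np.cos(th),np.sin(th),0]); z=np.array([0,0,-1.])
    q=R.from_matrix(np.stack([x,np.cross(z,x),z],1)).as_quat(); return [q[3],q[0],q[1],q[2]]
YAW=np.radians(21.3)
E
python3 - <<'E'
from h import *
t=cam("top"); u=lambda p:(p[0]/3.4+130-.35,p[1]/3.4+235-.35)
c=onz(t,u((601,225)),.024); a=onz(t,u((601,147)),.024); b=onz(t,u((601,303)),.024)
yaw=np.arctan2(*(a-b)[1::-1]); print(c,np.linalg.norm(a-b),np.degrees(yaw))
th=yaw-np.pi/2
move_pose([.55,.38,.30],quat(th)); print(get_joint_pos())
move_pose([c[0],c[1],.20],quat(th)); print(get_joint_pos(),get_tcp_pos(),get_time())
cw=cam("wrist"); im=bgr("wrist"); cv2.imwrite("pics/w1.png",im)
print(proj(cw,[c[0],c[1],.064]),cw[1][:3,3])
E
```

```text
[0.4937 0.0051 0.024 ] 0.11637587223862675 -3.1088461534756267
[0.5875 0.4173 1.4544 0.0001 1.2702 2.2112]
[-0.0126  0.2619  1.9329  0.0002  0.9455  1.6115] [0.4945 0.0057 0.2004] 3.4833
[324.9464 230.0239] [0.5616 0.0023 0.3633]
```

View pics/w1.png

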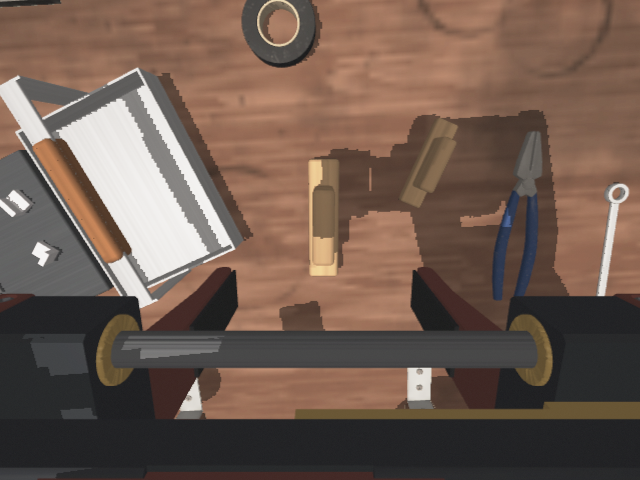

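The wrist view shows the scraper base spanning x 309–339, y 159–275 px, and the rib top x 313–335, y 185–265 px. The yaw is parallel to the tool. The grip is at about (130,200) → refine later. Now I'll check and grasp.

```bash
python3 - <<'E'
from h import *
cw=cam("wrist")
for n,z,r in (("base",.024,(309,159,339,275)),("rib",.064,(313,185,335,265))):
    a=onz(cw,((r[0]+r[2])/2,r[1]),z);b=onz(cw,((r[0]+r[2])/2,r[3]),z); print(n,(a+b)/2,np.linalg.norm(a-b),np.linalg.norm(onz(cw,(r[0],217),z)-onz(cw,(r[2],217),z)))
T=[onz(cw,p,.036) for p in ((138,70),(242,240))]; d=T[0]-T[1]; print("tray +y..edge",T,np.linalg.norm(d),np.degrees(np.arctan2(d[1],d[0])))
E
```

```text
base [0.4955 0.0059 0.024 ] 0.11791883318011656 0.029977652391364972
rib [0.4972 0.0058 0.064 ] 0.07250542894311869 0.01939199356648596
tray +y..edge [array([0.6387, 0.1608, 0.036 ]), array([0.4816, 0.0872, 0.036 ])] 0.17350771160535675 25.10461889463362
```

Sizes match (118×30, 72×19), so I'm confident in the scraper at (0.496,0.006). One quick hover over plate and tray to refine them first.

```bash
python3 - <<'E'
from h import *
move_pose([.50,.27,.30],quat(YAW-np.pi/2))
cw=cam("wrist"); im=bgr("wrist"); cv2.imwrite("pics/w2.png",im); np.savez("w2.npz",K=cw[0],T=cw[1]); print(get_time(),cw[1][:3,3])
E
```

```text
4.675 [0.5627 0.2938 0.4621]
```

View pics/w2.png

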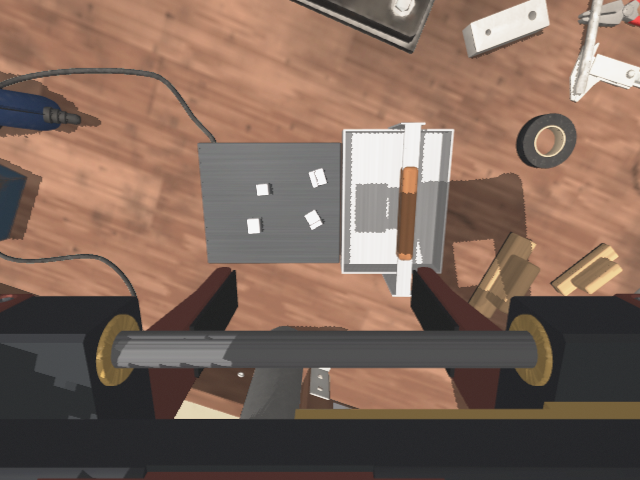

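The wrist view shows plate corners (198,143), (341,143), (341,263), (208,263); tray rim (343,130), (454,130), (442,273), (342,273); and the grip at (403–416, 167–260).

```bash
python3 - <<'E'
from h import *
d=np.load("w2.npz"); cw=(d["K"],d["T"])
for n,z,ps in (("plate",.04,[(198,143),(341,143),(341,263),(208,263)]),("tray",.036,[(343,130),(454,130),(442,273),(342,273)]),("grip",.108,[(403,167),(417,167),(414,260),(398,260)])):
    w=np.array([onz(cw,p,z)[:2] for p in ps]); e=np.roll(w,-1,0)-w
    print(n,w.mean(0),np.linalg.norm(e,axis=1),np.degrees(np.arctan2(e[:,1],e[:,0])))
    for y in (21.3,):
        pass
im=cv2.imread("pics/w2.png"); m=cv2.inRange(cv2.cvtColor(im,cv2.COLOR_BGR2HSV),(0,0,190),(180,50,255))
n,l,st,ce=cv2.connectedComponentsWithStats(m)
for i in range(1,n):
    if 205<ce[i][0]<336 and 146<ce[i][1]<260 and st[i,4]>10: print("chip",ce[i],st[i,4],onz(cw,ce[i],.052)[:2])
E
```

```text
plate [0.4781 0.3291] [0.1687 0.1489 0.1711 0.1488] [ -68.7106 -158.0063  111.2816   21.0749]
tray [0.5334 0.187 ] [0.1311 0.1788 0.1309 0.1788] [ -68.7099 -158.3987  111.2809   21.6565]
grip [0.5337 0.1883] [0.0141 0.0982 0.0172 0.0982] [ -68.7121 -156.7717  111.2818   21.3971]
chip [317.2172 177.3891] 221 [0.5313 0.2897]
chip [261.7823 189.1371] 124 [0.4947 0.346 ]
chip [312.9235 219.3929] 196 [0.4826 0.2766]
chip [253.0118 225.7176] 170 [0.4488 0.3417]
```

```bash
sed -i 's/radians(21.3)/radians(21.4)/' h.py; cat >> h.py <<'E'
C=np.array([.478,.329]); XH=np.array([np.cos(YAW),np.sin(YAW)]); YH=np.array([-XH[1],XH[0]])
S0=np.array([.4962,.0058]); SY=np.radians(-3.1)
def pl(y,z,x=0): return [*(C+x*XH+y*YH),z]
E
python3 - <<'E'
from h import *
q=quat(SY-np.pi/2)
move_pose([*S0,.20],q); movel([*S0,.032],q,v=.12)
print("at",get_tcp_pos()); command_gripper(0.0); wait(.2)
g=get_tcp_pos(); print("grip",get_grip_width()*88,g,get_ft_force())
movel([*S0,.24],q,v=.2); print(get_grip_width()*88,get_ft_force(),get_time())
qp=quat(YAW-np.pi/2)
move_pose(pl(.055,.24),qp); f0=np.array(get_ft_force())
movel(pl(.055,g[2]+.05),qp,v=.12); print(get_tcp_pos(),get_ft_force()-f0,get_grip_width()*88,get_time())
cv2.imwrite("pics/t2.png",cv2.resize(bgr("top")[235:365,130:363],None,fx=3.4,fy=3.4,interpolation=cv2.INTER_CUBIC))
np.savetxt("gz.txt",[g[2]])
E
```

```text
at [0.4967 0.0058 0.0326]
grip 19.91147378526923 [0.4961 0.0058 0.0319] [-0.0632  0.0629 -0.6172]
19.8751932049534 [-0.0935 -0.6805 -1.2478] 9.7583
[0.4584 0.3806 0.0827] [ 1.1442 -0.3848  0.2184] 20.169181380989823 12.6333
```

View pics/t2.png

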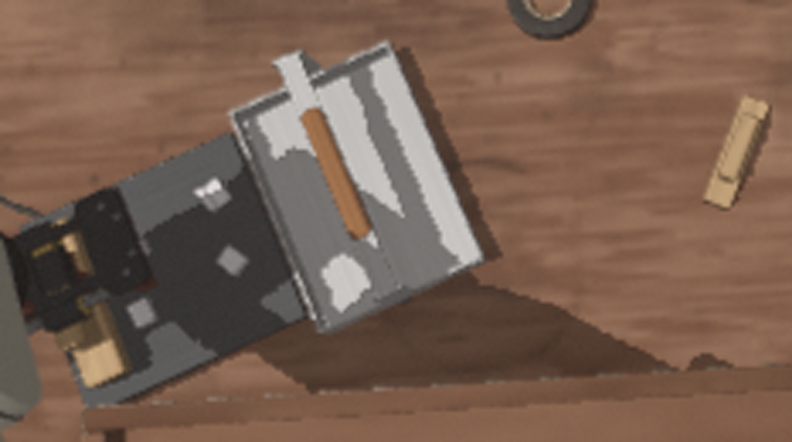

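The scraper is held above the plate behind all the chips (block end at crop (100,350)). I'll touch down, lift 1 mm and push.

```bash
python3 - <<'E'
from h import *
g=np.loadtxt("gz.txt"); q=quat(YAW-np.pi/2)
hit=movel(pl(.055,g+.036),q,v=.02,until_force=4); z=get_tcp_pos()[2]; print(hit,z-g,get_ft_force())
zz=(z if hit else g+.04)+.0012
movel(pl(.055,zz),q,v=.03)
for y in (.0,-.05,-.085,-.100):
    movel(pl(y,zz),q,v=.045); print(y,get_tcp_pos(),get_ft_force(),get_grip_width()*88)
wait(.4)
movel(pl(-.100,.10),q,v=.08); movel(pl(-.05,.24),q,v=.2); print(get_time())
move_pose([.60,.02,.30],quat(SY-np.pi/2))
cv2.imwrite("pics/t3.png",cv2.resize(bgr("top")[235:365,130:363],None,fx=3.4,fy=3.4,interpolation=cv2.INTER_CUBIC)); print(get_time())
E
```

```text
True 0.03986155795846236 [-0.8864 -0.0626  5.1543]
0.0 [0.4779 0.3292 0.073 ] [-0.3996 -0.5823 -1.3289] 20.06178355483213
-0.05 [0.4962 0.2826 0.073 ] [ 0.2255 -0.4369 -0.3793] 20.046434769384074
-0.085 [0.509  0.2499 0.073 ] [-0.4647 -0.1665 -0.7823] 20.358254381628036
-0.1 [0.5146 0.2356 0.073 ] [ 0.4634  0.3428 -0.7701] 19.647552277817102
19.2917
20.45
```

View pics/t3.png

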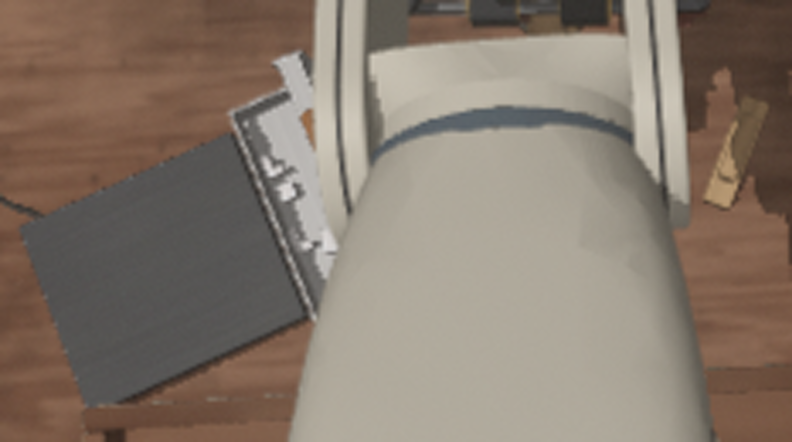

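The plate is empty and chips show inside the tray at crop (290,180) and (325,245). Before releasing the scraper I'll confirm all four from the wrist.

```bash
python3 - <<'E'
from h import *
move_pose([.52,.20,.30],quat(YAW-np.pi/2))
cw=cam("wrist"); im=bgr("wrist"); np.savez("w3.npz",K=cw[0],T=cw[1])
cv2.imwrite("pics/w3.png",cv2.resize(im[90:310,150:450],None,fx=2.5,fy=2.5,interpolation=cv2.INTER_CUBIC)); print(get_time(),get_grip_width()*88)
E
```

```text
21.3083 19.751067922819338
```

View pics/w3.png

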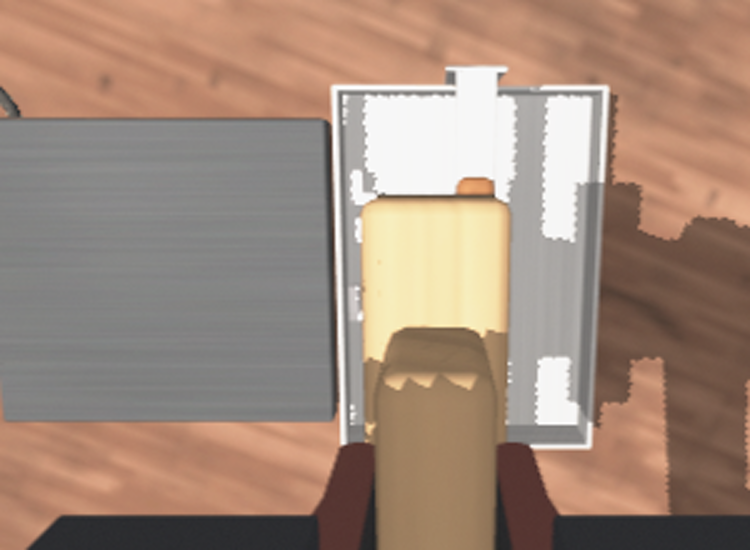

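The plate is clear, nothing sits in the gap or on the wall, and chips show along the plate-side wall at (355,185), (357,230) and (355,300); the rest is hidden by the scraper. I'll move to the placing hover and look from the side and from above in one picture.

```bash
python3 - <<'E'
from h import *
move_pose([*S0,.24],quat(SY-np.pi/2))
a=cv2.resize(bgr("scene")[175:265,190:310],None,fx=4,fy=4,interpolation=cv2.INTER_CUBIC)
b=cv2.resize(bgr("top")[240:335,190:280],(320,340),interpolation=cv2.INTER_CUBIC)
o=np.zeros((360,800,3),np.uint8); o[:360,:480]=a; o[:340,480:]=b; cv2.imwrite("pics/m4.png",o); print(get_time())
E
```

```text
22.2417
```

View pics/m4.png

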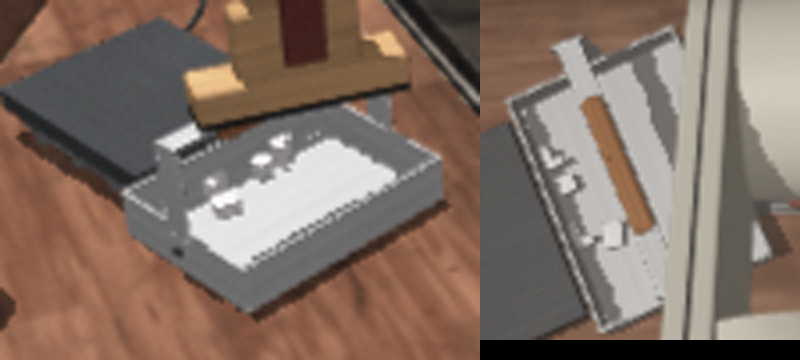

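All four chips are in the tray: scene part (280,140), (260,165), (215,180), (228,205). Next I'll place the scraper, release it and measure the tray grip again.

```bash
python3 - <<'E'
from h import *
g=np.loadtxt("gz.txt"); q=quat(SY-np.pi/2)
movel([*S0,g+.015],q,v=.15)
print(movel([*S0,g-.002],q,v=.015,until_force=3),get_tcp_pos()[2]-g)
command_gripper(.5); wait(.3); movel([*S0,.20],q,v=.15)
move_pose([.55,.10,.26],quat(YAW-np.pi/2)); command_gripper(1.0)
cw=cam("wrist"); im=bgr("wrist"); 
m=cv2.inRange(cv2.cvtColor(im,cv2.COLOR_BGR2HSV),(5,130,90),(16,255,255)); m[300:]=0
c=max(cv2.findContours(m,0,2)[0],key=cv2.contourArea); b=cv2.boxPoints(cv2.minAreaRect(c)); w=np.array([onz(cw,p,.108)[:2] for p in b]); e=np.roll(w,-1,0)-w
print("grip",b.tolist(),w.mean(0),np.linalg.norm(e,axis=1),np.degrees(np.arctan2(e[:,1],e[:,0])))
cv2.imwrite("pics/w5.png",im); print(get_time())
E
```

```text
True -0.0001528489069137634
grip [[217.96910095214844, 152.24806213378906], [233.9700469970703, 151.2633819580078], [240.4600372314453, 256.72552490234375], [224.45909118652344, 257.710205078125]] [0.5348 0.1876] [0.0143 0.0976 0.0154 0.0978] [ -65.1691 -158.6048  115.1008   20.7391]
28.2
```

View pics/w5.png

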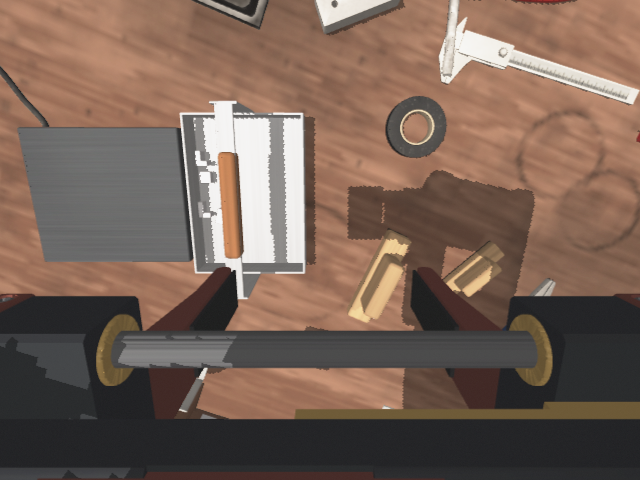

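The scraper stands upright at (378,275), and the tray hasn't moved (grip at (0.534,0.1875)). Now the tray grasp and lift.

```bash
python3 - <<'E'
from h import *
q=quat(YAW-np.pi/2); G=[.534,.1878]
move_pose([*G,.20],q); movel([*G,.079],q,v=.1); f0=np.array(get_ft_force()); print(get_tcp_pos())
command_gripper(0.0); wait(.3); print(get_grip_width()*88,get_ft_force()-f0)
z0=get_tcp_pos()[2]
movel([*G,z0+.01],q,v=.03); wait(.2); print(get_ft_force()-f0)
movel([*G,z0+.15],q,v=.06); print(get_time()); wait(3.2)
print(get_tcp_pos()-np.r_[G,z0],get_ft_force()-f0,get_ft_torque(),get_grip_width()*88,get_time())
a=cv2.resize(bgr("scene")[120:270,180:340],None,fx=2.5,fy=2.5,interpolation=cv2.INTER_CUBIC)
b=cv2.resize(bgr("wrist")[90:310,120:440],(400,275)); o=np.zeros((375,800,3),np.uint8); o[:,:400]=a; o[:275,400:]=b; cv2.imwrite("pics/m6.png",o)
E
```

```text
[0.5345 0.188  0.0796]
15.844691975938574 [-0.0382  1.9186 -2.1174]
[ 0.2554  0.2634 -3.622 ]
34.6333
[-0.   -0.    0.15] [ 0.2838  0.2503 -4.3023] [-0.0052  0.14    0.0178] 15.674939662426638 37.8333
```

View pics/m6.png

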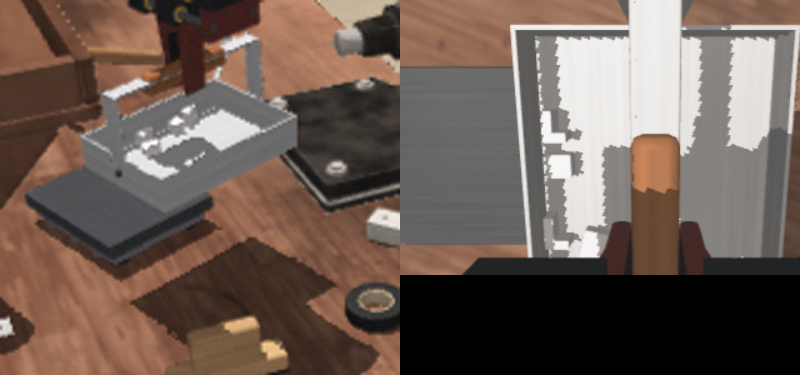

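The tray hangs level and clear with four chips in it: scene (145,133), (178,125), (187,112), (135,150) and wrist (555,125), (560,165), (555,245), (590,240). The load reads 4.3 N, and the scraper stands on the bench. Handing in.

```bash
python3 -c "
from station import *
print(get_tcp_pos(),get_grip_width(),abs(get_qvel()).max(),get_time()); job_done()"
```

```text
[0.53400367 0.18782953 0.22893238] 0.18129723638225875 0.002127948490755987 37.9333
the job is handed in; nothing more can be done
```

The job is done and handed in at 37.9 s; the hand-in reports no verdict.

**What I did:** I gripped the middle-sized scraper by its rib and held its sole about 1 mm above the plate. I pushed all four offcuts into the tray, stood the scraper back upright where it came from and let go. I then took the tray by its handle, lifted it 150 mm and held it for more than 3 s.

**Last checks:**
- **Tray load:** it reads 4.3 N, which matches a 0.4 kg tray plus the four 15 g offcuts.
- **Grip:** the opening is 15.7–16.0 mm on the 16 mm handle, and the arm is still.
- **Offcuts:** four are visible in the lifted tray from both the scene and wrist cameras.
- **Tray:** it looks level and clear of the plate and scraper.
- **Scraper and bystanders:** the scraper stands released on the bench. The nearby bystanders looked unmoved; I did not measure them or look at the others again.

No check failed. One early reading of the tray's angle (25°, from roughly picked corners) disagreed with the others at about 21.4°, so I dropped it. I judged level by eye, supported by a small wrist torque of 0.14 N m, and did not measure the angle.

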